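# Close and lock the test enclosure's quarter-turn access cover

### The job

The sprung access cover of the grey test enclosure stands ajar. Set your fingertips in the slot of the round black quarter-turn fastener, press the cover fully shut, and while it is held shut turn the fastener clockwise (seen from above) to its stop, so that its orange stripe meets the orange dot and the cover stays locked down when you let go. Only push with the fingertips: do not grasp anything, do not lift the cover further open, and leave the things on and beside the enclosure where they are.

Things in the scene. Friction and masses are not known exactly. Their poses are not given: they have to be found in the camera images.
- enclosure: Grey metal test enclosure, 240 (x) x 200 (y) x 90 mm high, fixed to the bench. Origin: centre of its underside; z up. Its -x face (two brass jacks, two small lamps) is the front, towards the robot. In its top is a hinged aluminium cover, 160 x 176 mm, 6 mm thick; behind it a solid rear deck 62 mm deep, 90 mm high, carries a small blue module.
- cover (a joint): Angle of the cover, rad: 0 = shut (flush with the enclosure's top, hard stop), positive = front raised. Hinge line: parallel to the enclosure's y through (56, 0, 90) mm of its frame. A spring holds it ajar at 0.10 to 0.16 and pushes back with about 3 to 7 N at the fastener when it is shut; unlocked, it rises again. Locked, it may lift to about 0.03, until the tongue bears on its catch.
- dial (a joint): Angle of the fastener, rad: 0 = open (slot parallel to the enclosure's y, orange stripe at -y), growing clockwise seen from above to a hard stop at 1.571 = locked (stripe to the front, at the orange dot on the collar). Starts at 0 to 0.5; friction 0.08 to 0.2 N m; stays where left. From about 1.1 on its tongue goes under a catch if the cover is below 0.02 rad; else it jams or misses.
- slot_centre (a point): On the fastener's axis, on the flat grey floor of its slot: 85 mm in front of the cover's hinge line, 3 mm above the cover's upper face (so 93 mm above the bench when shut). Axes turn with the fastener: y along the slot (orange stripe at its -y end), x across it, z along the fastener's axis, upward, leaning with the cover.
- slot_bed: Grey disc, 102 mm across, the floor of the slot; turns with the fastener. Origin 3 mm below slot_centre, same axes. The slot is 38 mm wide, 13 mm deep, 100 mm long, open-ended, between two black D-shaped lugs of 50 mm outer radius. A fixed steel collar (inner radius 53, outer 60 mm) as high as the lugs, 16 mm above the cover, surrounds them.
- relay_module: Loose blue relay module, 32 x 48 x 30 mm, standing on the enclosure's rear deck. Origin: centre of its underside. To be left alone.
- driver_yellow: Loose yellow screwdriver, 119 x 16 x 16 mm, lying on the bench to the left. Origin: under its middle. To be left alone.
- jar_screws: Loose clear jar of screws with a black lid, 48 mm across, 58 mm high, on the bench to the left or right of the enclosure. Origin: centre of its underside. To be left alone.
- flush_cutters: Loose blue-handled side cutters, 124 x 48 x 15 mm, on the bench to the right. Origin: under the middle. To be left alone.
- solder_spool: Loose spool of white wire, 55 mm across, 45 mm high, on the bench to the left or right of the enclosure. Origin: centre of its underside. To be left alone.

How it is judged:
On the way, in this order (a step that is already met when the one before it is completed fails the run):
1. the cover is pressed shut with the fingertips in the slot, the fastener still open (value of joint cover below 0.03 rad and value of joint dial below 1 rad and contact force between the fingers and slot_bed above 0.5 N), for 0.1 s.
2. the fastener is turned to its stop with the cover shut (value of joint dial above 1.4 rad and value of joint cover below 0.045 rad), for 0.2 s.
At the end, for the whole second after the job is handed in: The fastener is turned to within 0.17 rad of its locked stop (1.571) and the cover, let go, stays down at less than 0.045 rad (all of step 2); the robot touches nothing.
It fails at once if the cover is lifted open (beyond 0.25 rad) (value of joint cover above 0.25 rad).
It fails at once if something on or beside the enclosure is moved by more than 20 mm (distance of any of relay_module, driver_yellow, jar_screws, flush_cutters, solder_spool from where it was at the start of the episode above 0.02 m).
It also fails if it takes over 38 s, if anything falls off the work surface, if the arm or the gripper's body presses on something with over 40 N, if the wrist force passes 120 N, or if a joint passes its speed limit or range.

### The arm

A 7-joint arm with a two-finger parallel gripper is mounted at the origin on a cart in front of the work surface, level with it; the furniture and walls round the work are solid. World frame = base frame: x ahead of the robot, y to its left, z up, the work surface at z = 0. Lengths are in m, angles in rad, forces in N, time in s.
With the tool pointing down it reaches from about 0.425 to 0.925 m from the base axis. Payload 6.8 kg.
Tool frame: the origin (TCP) lies at the very end of the fingers, on their centre line; the grasp point (between the pads) lies 19 mm behind it; z points along the fingers, x is the direction in which the jaws open and shut, and the axes are right-handed (so a half turn about z gives the same grasp; the last joint's range is limited). The gripper opens to 88 mm and grips with 3 to 60 N. Pads are 20 mm wide; open, the fingers measure 115 mm over their backs; the gripper's body (75 mm by 178 mm) begins 61 mm behind the grasp point.
Start: joints at [-1.22, 0.477, 0.022, 1.555, -0.011, 1.109, -0.083], TCP at [0.299, 0.605, 0.223] pointing down, gripper open.
Joint ranges: [-2.96, 2.96], [-0.34, 2.1], [-1.41, 1.46], [0.24, 2.44], [-1.37, 4.51], [0.17, 1.92], [-2.96, 2.96]. Speed limits (rad/s): [2.39, 2.39, 3.14, 3.14, 3.14, 3.14, 3.14].

### API

Orientations are given as a unit quaternion [w, x, y, z].
In Python, from workcell import manip, vision gives the robot as it stands.
- The arm moves only by the tool move_arm, never from a script. Its argument "commands" is text: rows parted by semicolons, each of 5 numbers parted by spaces: the shift along the world's x, y, z in mm, then the turn about the world's z in degrees, then the closure, from -1 (fully open) to 1 (shut). A call has 1 to 12 rows; each row is the pose to reach, as a shift and turn from the pose measured when the call began; what a row does not reach only later rows make up. A row lasts 1/10 s, in which the tool goes at most 50 mm and 8.59 degrees, less where a joint would pass 70% of its speed; a pose out of reach is approached as far as the arm can. A call with a gripper value outside its range is refused whole. The fingers move at their own pace and stop on an object; "force" is the grip in N (left out, the last holds). Time passes only in rows, so rows that repeat a pose let the fingers close. It gives the time, the measured TCP pose, the force and the opening at its end, in the units of the state.
- manip.state(): the state, without advancing time (a new reading comes with each control period).
- vision.capture(name): name is "side" or "top" or "wrist"; returns the picture (480x640x3 uint8, red, green, blue); there is no depth.
- vision.calibration(name): a dict with "intrinsics" (3x3 intrinsics, pixels), "rvec" (rotation vector, rad) and "tvec" (3), from world to camera coordinates, as OpenCV has them; the wrist camera has in their place "tool_from_camera" (4x4, takes a point from camera to tool coordinates, whose origin is the TCP and whose axes are the tool frame's). Camera axes: x right, y down, z forward; pixel columns grow to the right and rows downward; lengths in m; the calibration is good to about 2 mm. A picture is of the moment at which its call begins: read the wrist's pose just before it. calibration takes no time and is no camera call.
- manip.job_done(): hands the job in, once; it reports no verdict.
The state is a dict: "t": time; "q": joint angles; "joint_velocities": joint speeds; "effort": joint torques, N m; "ee_pos": TCP position; "tcp_rot": TCP orientation; "force": force on the tool from outside, world axes, zero at the start; "torque": the same for the moment, N m; "grip_width": opening from 0.0 (shut) to 1.0 (fully open).
Only numpy, scipy, OpenCV 4.12 (cv2) and the standard library are available. Lean on these libraries where they do the work, as an engineer would, in place of code of your own. Each camera call takes 0.05 s, during which the arm holds its last target. There are 200 camera calls.

## Working session

There is one attempt and no reset: what is moved stays moved. The work goes in short steps, Python scripts to look and compute and a tool call to move; the robot and the scene stay as the last step left them, time stands still between calls to the robot, and variables do not carry over. Pictures are saved under pics/ and viewed, about 8 in all and at most 12, crops included, and the job is handed in when it is done.

Besides the shell and the picture viewer there is one more tool, called after "Request:" by a JSON object that holds its "method" and its "body", one argument or row to a line. move_arm: Moves the arm, as the interface text tells. Its arguments: {"type":"object","properties":{"commands":{"type":"string"},"force":{"type":"number"}},"required":["commands"]}

```bash
mkdir -p pics
python3 - <<'E'
from workcell import manip, vision
import cv2, numpy as np
s=manip.state(); print({k:np.round(v,3) for k,v in s.items()})
for n in("top","side"):
    im=vision.capture(n); cv2.imwrite(f"pics/{n}0.png",im[:,:,::-1])
    c=vision.calibration(n); R=cv2.Rodrigues(np.array(c["rvec"]))[0]; print(n,np.round(-R.T@np.array(c["tvec"]).ravel(),3),np.round(R[2],2))
print(vision.calibration("wrist"))
E
```

```text
{'t': np.float64(0.0), 'q': array([-1.22 ,  0.478,  0.022,  1.556, -0.012,  1.109, -0.083]), 'joint_velocities': array([-0.002,  0.   , -0.001,  0.   ,  0.   ,  0.001, -0.   ]), 'effort': array([ 1.0000e-03, -5.8286e+01,  1.5350e+00, -2.7260e+01, -5.4000e-02,
        1.7000e-02,  0.0000e+00]), 'ee_pos': array([0.299, 0.605, 0.222]), 'tcp_rot': array([ 0.001,  0.849,  0.528, -0.001]), 'force': array([-0.737, -0.416, -0.149]), 'torque': array([-0.01 , -0.002,  0.004]), 'grip_width': np.float64(1.001)}
top [ 0.337 -0.058  1.296] [ 0.2   0.   -0.98]
side [0.569 1.134 0.532] [ 0.03 -0.94 -0.34]
{'intrinsics': array([[334.48794617,   0.        , 317.35410905],
       [  0.        , 334.48794617, 240.47349717],
       [  0.        ,   0.        ,   1.        ]]), 'tool_from_camera': array([[ 9.99999850e-01, -5.15126550e-04, -1.88008868e-04,
        -6.01289090e-04],
       [ 5.47936423e-04,  9.52187782e-01,  3.05512893e-01,
        -8.35071461e-02],
       [ 2.16419450e-05, -3.05512950e-01,  9.52187921e-01,
        -1.63050224e-01],
       [ 0.00000000e+00,  0.00000000e+00,  0.00000000e+00,
         1.00000000e+00]])}
```

View pics/top0.png

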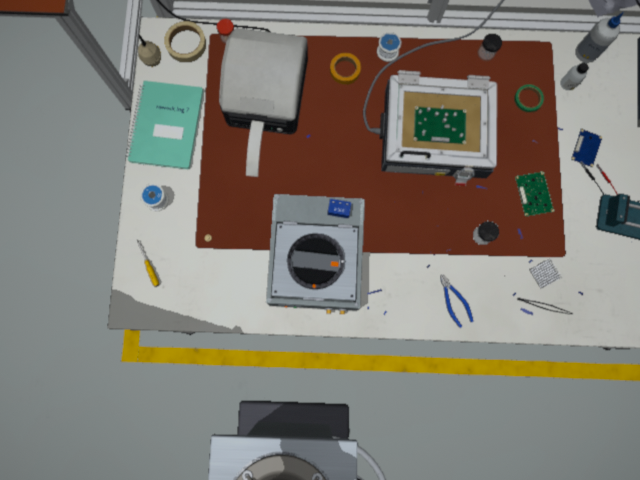

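View pics/side0.png

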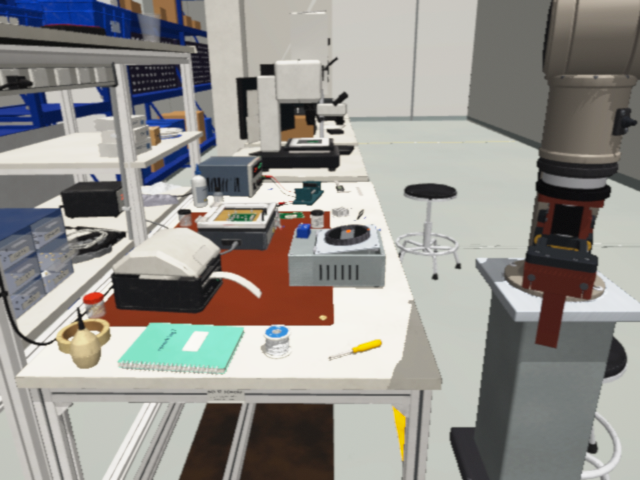

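```bash
cat > h.py <<'E'
from workcell import manip, vision
import cv2, numpy as np
from scipy.spatial.transform import Rotation as Ro
def cam(n,s=None):
    c=vision.calibration(n); K=np.array(c["intrinsics"])
    if n=="wrist":
        s=s or manip.state(); w,x,y,z=s["tcp_rot"]; T=np.eye(4); T[:3,:3]=Ro.from_quat([x,y,z,w]).as_matrix(); T[:3,3]=s["ee_pos"]
        M=T@np.array(c["tool_from_camera"]); return K,M[:3,:3],M[:3,3]
    R=cv2.Rodrigues(np.array(c["rvec"]))[0]; return K,R.T,-R.T@np.array(c["tvec"]).ravel()
def ray(C,p,z):
    K,R,o=C; p=np.atleast_2d(p).astype(float); d=np.c_[p,np.ones(len(p))]@np.linalg.inv(K).T@R.T
    return o+d*((z-o[2])/d[:,2])[:,None]
def proj(C,P):
    K,R,o=C; v=(np.atleast_2d(P)-o)@R@K.T; return v[:,:2]/v[:,2:]
E
python3 - <<'E'
from h import *
C=cam("top"); print("tcp px",proj(C,manip.state()["ee_pos"]), "base",proj(C,[0,0,0]))
im=cv2.imread("pics/top0.png"); hsv=cv2.cvtColor(im,cv2.COLOR_BGR2HSV)
sub=np.zeros(im.shape[:2],np.uint8); sub[225:300,280:352]=1
blk=((hsv[:,:,2]<60)&(sub>0)).astype(np.uint8)
n,l,st,ce=cv2.connectedComponentsWithStats(blk); print("black",[(st[i].tolist(),ce[i].round(1)) for i in range(1,n) if st[i,4]>40])
org=((hsv[:,:,1]>150)&(hsv[:,:,2]>120)&(sub>0)).astype(np.uint8)
n,l,st,ce=cv2.connectedComponentsWithStats(org); print("orange",[(st[i].tolist(),ce[i].round(1)) for i in range(1,n)])
pts=cv2.findNonZero(blk); (cx,cy),r=cv2.minEnclosingCircle(pts); print(cx,cy,r)
print("centre z=.12",ray(C,[cx,cy],.12))
for i in range(1,n): print(ray(C,ce[i],.115))
# enclosure corners (eye) at z=.09
print(ray(C,[[275,195],[366,196],[267,303],[362,308]],.09).round(3))
E
```

```text
tcp px [[-46.14953825 359.91301456]] base [[280.50278797 512.89617781]]
black [([288, 234, 52, 25, 692], array([314.6, 245.2])), ([291, 267, 47, 19, 569], array([313.3, 275.4]))]
orange [([331, 262, 7, 5, 30], array([334.2, 263.7])), ([312, 284, 4, 4, 11], array([313.6, 285.5]))]
314.49407958984375 261.1554870605469 27.379438400268555
centre z=.12 [[ 0.52216095 -0.05366534  0.12      ]]
[[ 0.51905523 -0.09517466  0.115     ]]
[[ 0.4714692  -0.05364127  0.115     ]]
[[ 0.671  0.038  0.09 ]
 [ 0.676 -0.162  0.09 ]
 [ 0.434  0.044  0.09 ]
 [ 0.43  -0.157  0.09 ]]
```

```bash
python3 -c "
import cv2
a=cv2.imread('pics/top0.png')[180:320,250:390]; b=cv2.imread('pics/side0.png')[205:295,275:395]
a=cv2.resize(a,(400,400),interpolation=2); b=cv2.resize(b,(400,400*90//120),interpolation=2)
import numpy as np
o=np.zeros((400,800,3),'uint8'); o[:,:400]=a; o[:300,400:]=b; cv2.imwrite('pics/crop0.png',o)"
```

```text
(no output)
```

View pics/crop0.png

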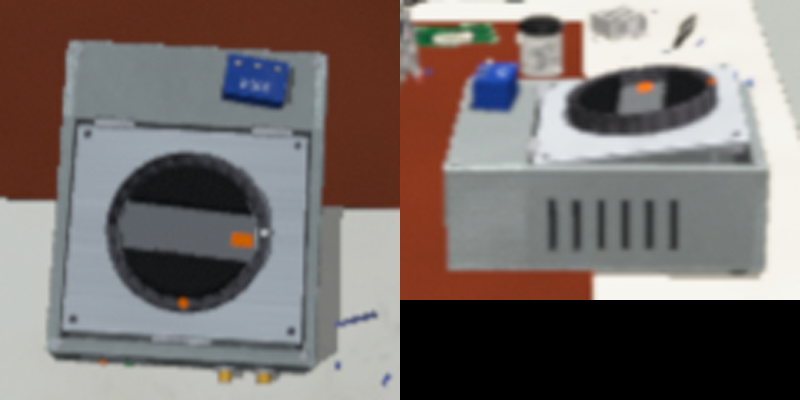

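The top view puts the fastener centre near (314,261) px, which is about (0.522, -0.054) m. The stripe at (334,264) lies at -y, slightly clockwise of open, and the dot at (314,286) faces front. The side crop shows the cover ajar. I'll go above it and look from close by.

Request:
{"method": "move_arm", "body": {
  "commands": "30 -60 40 3 -0.25; 50 -120 50 6 -0.25; 70 -180 50 10 -0.25; 90 -240 50 14 -0.25; 110 -300 50 17 -0.25; 130 -360 50 20 -0.25; 150 -420 50 20 -0.25; 170 -480 50 20 -0.25; 190 -540 50 20 -0.25; 205 -600 50 20 -0.25; 223 -659 50 20 -0.25; 223 -659 50 20 -0.25",
  "force": 20
}}

```text
t: 1.3
ee_pos: [0.4908, 0.0446, 0.2716]
tcp_rot: [0.0, 0.745, 0.667, -0.001]
force: [0.5, 0.3, -0.1]
grip_width: 0.622
```

Request:
{"method": "move_arm", "body": {
  "commands": "30 -50 0 0 -0.25; 31 -98 0 0 -0.25; 31 -98 0 0 -0.25; 31 -98 0 0 -0.25"
}}

```text
t: 1.7
ee_pos: [0.5214, -0.0553, 0.2713]
tcp_rot: [0.0, 0.746, 0.666, -0.001]
force: [-0.1, -0.8, 0.4]
grip_width: 0.618
```

Run:
```python
from h import *
s=manip.state(); im=vision.capture("wrist"); cv2.imwrite("pics/w1.png",im[:,:,::-1])
print({k:np.round(s[k],4) for k in("ee_pos","tcp_rot","grip_width","force","q")})
C=cam("wrist",s); print(C[2], proj(C,[[.522,-.054,.12],[.518,-.054,.093]]))
```

```text
{'ee_pos': array([ 0.5214, -0.0553,  0.2713]), 'tcp_rot': array([ 4.000e-04,  7.462e-01,  6.658e-01, -9.000e-04]), 'grip_width': np.float64(0.6184), 'force': array([-0.1493, -0.7952,  0.4273]), 'q': array([-0.3384,  0.1822,  0.3741,  1.8745, -0.0724,  1.0991,  1.52  ])}
[ 0.4381754  -0.04645463  0.43439265] [[320.0259225  224.2898425 ]
 [319.44583362 213.92548663]]
```

View pics/w1.png

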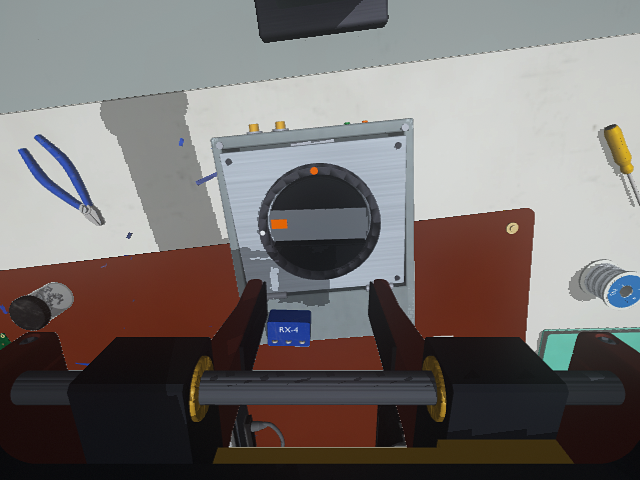

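Run:
```python
from h import *
s=manip.state(); C=cam("wrist",s); im=cv2.imread("pics/w1.png"); hsv=cv2.cvtColor(im,cv2.COLOR_BGR2HSV)
m=np.zeros(im.shape[:2],np.uint8); cv2.circle(m,(320,222),50,1,-1)
blk=((hsv[:,:,2]<45)&(m>0)).astype(np.uint8)
n,l,st,ce=cv2.connectedComponentsWithStats(blk)
for i in range(1,n):
    if st[i,4]>300: print(st[i],ce[i])
a,b=sorted([i for i in range(1,n) if st[i,4]>300],key=lambda i:-st[i,4])[:2]
P=ray(C,[ce[a],ce[b]],.118); d=P[1]-P[0]; print("lug centres",P.round(4),"perp yaw deg",np.degrees(np.arctan2(d[1],d[0])),"mid",P.mean(0))
grey=((hsv[:,:,2]>=60)&(hsv[:,:,1]<90)&(m>0)).astype(np.uint8)
n,l,st,ce=cv2.connectedComponentsWithStats(grey); i=1+st[1:,4].argmax(); pts=np.argwhere(l==i)[:,::-1]
print(st[i]); W=ray(C,pts,.104)[:,:2].astype(np.float32)*1000; (c,sz,ang)=cv2.minAreaRect(W); print("rect",c,sz,ang)
org=((hsv[:,:,1]>180)&(hsv[:,:,2]>150)&(hsv[:,:,0]<25)); org[:150]=0; org[250:]=0; org[:,:260]=0; org[:,400:]=0
n,l,st,ce=cv2.connectedComponentsWithStats(org.astype(np.uint8))
for i in range(1,n): print(st[i],ce[i],ray(C,ce[i],.104 if ce[i][1]>190 else .121))
print("encl front/rear/…",ray(C,[[213,139],[412,120],[413,258]],.09).round(4))
```

```text
[ 272  175   94   35 2191] [319.09356458 194.5362848 ]
[ 275  236   94   37 2180] [320.61697248 252.64220183]
lug centres [[ 0.4934 -0.0495  0.118 ]
 [ 0.5519 -0.0544  0.118 ]] perp yaw deg -4.777223927048075 mid [ 0.52262864 -0.051946    0.118     ]
[ 271  181  100   61 2901]
rect (513.1253051757812, -50.736610412597656) (101.48332214355469, 60.11957550048828) 84.99195861816406
[310 167   8   8  47] [313.68085106 170.44680851] [[ 0.47008183 -0.05197446  0.121     ]]
[271 219  16  10 138] [278.82608696 223.67391304] [[ 0.52098787 -0.0938294   0.104     ]]
encl front/rear/… [[ 0.432  -0.1478  0.09  ]
 [ 0.436   0.0475  0.09  ]
 [ 0.5794  0.045   0.09  ]]
```

Both views agree on the centre, about (0.520, -0.052) m with the cover shut. The slot's yaw is 85° and the fits have 9 mm of slack. I'll enter the slot.

Request:
{"method": "move_arm", "body": {
  "commands": "-1 3 -45 1.5 -0.25; -1 3 -90 1.5 -0.25; -1 3 -130 1.5 -0.25; -1 3 -145 1.5 -0.25; -1 3 -155 1.5 -0.25; -1 3 -160 1.5 -0.25; -1 3 -165 1.5 -0.25; -1 3 -165 1.5 -0.25; -1 3 -165 1.5 -0.25"
}}

```text
t: 2.65
ee_pos: [0.521, -0.0501, 0.107]
tcp_rot: [0.0, 0.736, 0.677, -0.0]
force: [-0.1, 0.5, 0.6]
grip_width: 0.626
```

Run:
```python
from h import *
s=manip.state(); im=vision.capture("wrist"); cv2.imwrite("pics/w2.png",im[:,:,::-1])
print({k:np.round(s[k],4) for k in("ee_pos","tcp_rot","grip_width","force","torque")})
```

```text
{'ee_pos': array([ 0.521 , -0.0501,  0.107 ]), 'tcp_rot': array([ 5.000e-04,  7.363e-01,  6.767e-01, -1.000e-04]), 'grip_width': np.float64(0.6257), 'force': array([-0.0534,  0.511 ,  0.5962]), 'torque': array([ 0.0142,  0.0065, -0.0336])}
```

View pics/w2.png

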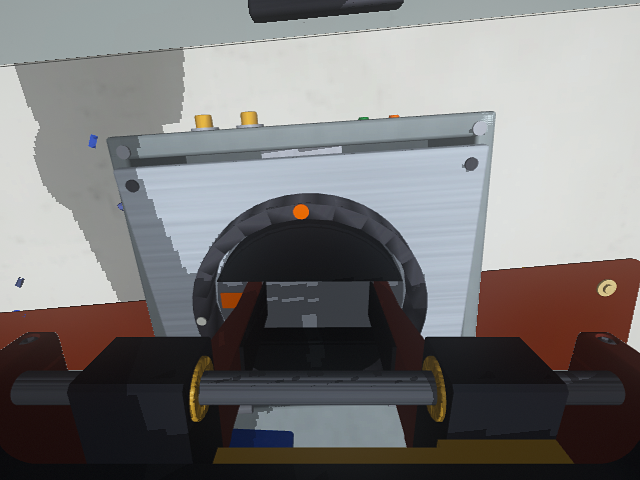

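The fingers are in the slot, with its walls at rows 281 and 328 and clear of the collar at both ends. The force is still about zero. Pressing now.

Request:
{"method": "move_arm", "body": {
  "commands": "0 -2 -4 0 -0.25; 0 -2 -8 0 -0.25; -1 -2 -12 0 -0.25; -1 -2 -14 0 -0.25; -1 -2 -15 0 -0.25; -1 -2 -16 0 -0.25; -1 -2 -16 0 -0.25; -1 -2 -16 0 -0.25"
}}

```text
t: 3.5
ee_pos: [0.521, -0.0522, 0.093]
tcp_rot: [0.001, 0.736, 0.677, 0.001]
force: [-4.7, 1.7, 23.4]
grip_width: 0.622
```

Shut: z is 0.093 with 23 N pressing. Now I'll turn clockwise and keep the press on.

Request:
{"method": "move_arm", "body": {
  "commands": "-1 0 -2 -6 -0.25; -1 0 -2 -12 -0.25; -1 0 -2 -18 -0.25; -1 0 -2 -24 -0.25; -1 0 -2 -30 -0.25; -1 0 -2 -36 -0.25; -1 0 -2 -42 -0.25; -1 0 -2 -48 -0.25; -1 0 -2 -54 -0.25; -1 0 -2 -60 -0.25; -1 0 -2 -60 -0.25"
}}

```text
t: 4.6
ee_pos: [0.5234, -0.0522, 0.0932]
tcp_rot: [0.002, 0.976, 0.216, 0.003]
force: [2.2, 2.9, 17.5]
grip_width: 0.624
```

Run:
```python
from h import *
s=manip.state(); w,x,y,z=s["tcp_rot"]; print("yaw",np.degrees(2*np.arctan2(y,x)),{k:np.round(s[k],3) for k in("t","ee_pos","force","torque","q")})
im=vision.capture("top"); cv2.imwrite("pics/t2.png",im[:,:,::-1])
```

```text
yaw 24.99184188343999 {'t': np.float64(4.6), 'ee_pos': array([ 0.523, -0.052,  0.093]), 'force': array([ 2.182,  2.937, 17.5  ]), 'torque': array([ 0.155, -0.079, -0.009]), 'q': array([-0.485,  0.457,  0.589,  2.059, -0.377,  0.722,  0.778])}
```

Request:
{"method": "move_arm", "body": {
  "commands": "-3 0 -2 -6 -0.25; -3 0 -2 -12 -0.25; -3 0 -2 -18 -0.25; -3 0 -2 -24 -0.25; -3 0 -2 -30 -0.25; -3 0 -2 -36 -0.25; -3 0 -2 -40 -0.25; -3 0 -2 -40 -0.25; -3 0 -2 -40 -0.25"
}}

```text
t: 5.55
ee_pos: [0.523, -0.0541, 0.0933]
tcp_rot: [0.004, 0.992, -0.129, 0.005]
force: [0.2, -3.6, 19.0]
grip_width: 0.623
```

Run:
```python
from h import *
s=manip.state(); w,x,y,z=s["tcp_rot"]; print("yaw",np.degrees(2*np.arctan2(y,x)),{k:np.round(s[k],3) for k in("t","ee_pos","force","torque","q")})
im=vision.capture("wrist"); cv2.imwrite("pics/w3.png",im[:,:,::-1])
```

```text
yaw -14.837226290801503 {'t': np.float64(5.55), 'ee_pos': array([ 0.523, -0.054,  0.093]), 'force': array([ 0.16 , -3.643, 19.014]), 'torque': array([-0.731,  0.507,  0.632]), 'q': array([-0.623,  0.512,  0.78 ,  2.069, -0.516,  0.751,  0.22 ])}
```

View pics/w3.png

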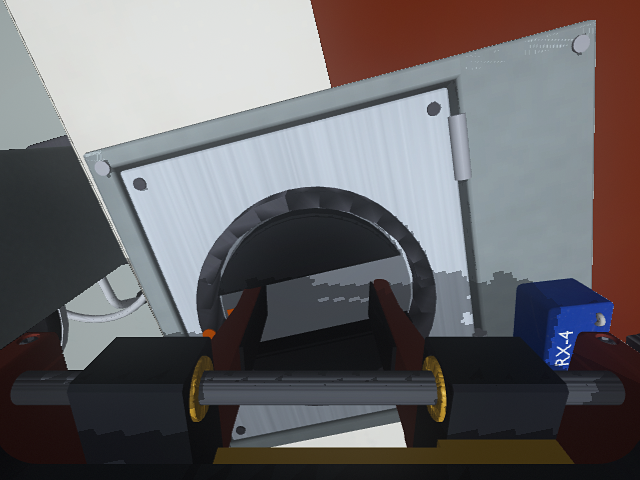

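The torque has risen to 0.63 N m, and the slot now lies parallel to the enclosure's side with the stripe at the dot (about (215,325) px). That means it is at the stop. A small extra turn, then I relieve the torque and lift out.

Request:
{"method": "move_arm", "body": {
  "commands": "-2 1 -2 -3 -0.25; -2 1 -2 -3 -0.25; -2 1 -2 -3 -0.25; -1 1 0 0 -0.25; -1 1 2 5 -0.25; -1 1 5 8 -0.25; -1 1 15 8 -0.25; -1 1 40 8 -0.25; -1 1 80 8 -0.25; -1 1 120 8 -0.25; -1 1 150 8 -0.25; -1 1 150 8 -0.25"
}}

```text
t: 6.8
ee_pos: [0.5241, -0.0537, 0.2471]
tcp_rot: [0.002, 0.998, -0.061, 0.009]
force: [0.3, 0.3, 0.1]
grip_width: 0.628
```

Run:
```python
from h import *
s=manip.state(); print({k:np.round(s[k],3) for k in("t","ee_pos","force","torque")})
im=vision.capture("wrist"); cv2.imwrite("pics/w4.png",im[:,:,::-1]); C=cam("wrist",s)
hsv=cv2.cvtColor(im,cv2.COLOR_RGB2HSV)
c=proj(C,[.520,-.052,.1])[0]; m=np.zeros(hsv.shape[:2],np.uint8); cv2.circle(m,tuple(int(v) for v in c),70,1,-1); print(c)
org=((hsv[:,:,1]>180)&(hsv[:,:,2]>130)&(hsv[:,:,0]<25)&(m>0)).astype(np.uint8)
n,l,st,ce=cv2.connectedComponentsWithStats(org)
for i in range(1,n): print(st[i],ce[i],ray(C,ce[i],.1))
blk=((hsv[:,:,2]<45)&(m>0)).astype(np.uint8); n,l,st,ce=cv2.connectedComponentsWithStats(blk)
k=[i for i in range(1,n) if st[i,4]>300]; P=ray(C,ce[k],.106); print(st[k],P)
if len(P)>1: d=P[1]-P[0]; print("lug axis yaw",np.degrees(np.arctan2(d[1],d[0])),P[:2].mean(0))
```

```text
{'t': np.float64(6.8), 'ee_pos': array([ 0.524, -0.054,  0.247]), 'force': array([0.306, 0.32 , 0.062]), 'torque': array([-0.07 ,  0.075, -0.005])}
[309.54003633 222.90514331]
[263 224  17  11 156] [271.07692308 229.1474359 ] [[ 0.48253842 -0.05348977  0.1       ]]
[250 232   7   7  41] [253.12195122 234.87804878] [[ 0.4644369 -0.0569835  0.1      ]]
[[ 268  239   96   42 2258]] [[ 0.52534568 -0.08605063  0.106     ]]
```

View pics/w4.png

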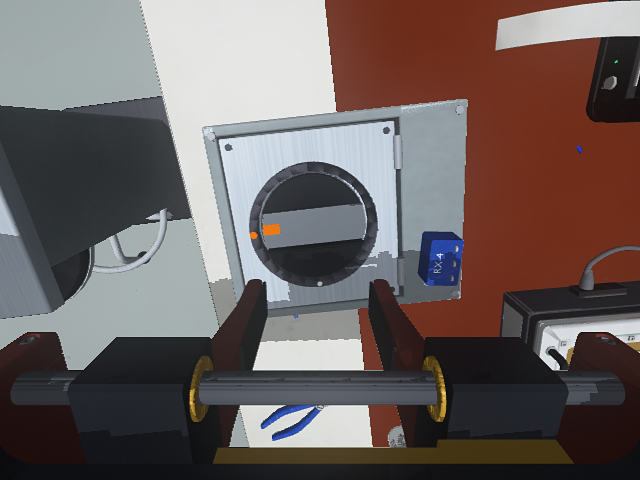

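Run:
```python
from h import *
s=manip.state(); im=vision.capture("wrist"); C=cam("wrist",s); hsv=cv2.cvtColor(im,cv2.COLOR_RGB2HSV)
y=lambda P:np.degrees(np.arctan2(*(P[1]-P[0])[[1,0]]))
print("encl x yaw",y(ray(C,[[205,128],[467,100]],.09)))
# slot floor: grey columns between lugs
E=[]
for u in range(285,356,5):
    v=hsv[185:265,u,2]; r=np.where(v>=60)[0]+185; r=r[(r>195)&(r<255)]; E.append((u,r.min(),r.max()))
E=np.array(E); 
for k,z in((1,.093),(2,.106)):
    f=np.polyfit(E[:,0],E[:,k],1); print(f[0],"slot edge yaw",y(ray(C,[[285,np.polyval(f,285)],[355,np.polyval(f,355)]],z)))
# cover height: apparent cover corner screws vs known
print("cover front screws dist @z.09",ray(C,[[228,147],[386,130]],.09).round(4))
a=vision.capture("top"); b=vision.capture("side")
cv2.imwrite("pics/fin.png",np.hstack([cv2.resize(a[180:320,250:390],(400,400),interpolation=2),cv2.resize(b[200:300,275:400],(500,400),interpolation=2)[:,:400]])[:,:,::-1])
```

```text
encl x yaw -1.1812115591911114
-0.10857142857142886 slot edge yaw -0.7924518290818827
-0.10714285714285675 slot edge yaw -0.7518853284111149
cover front screws dist @z.09 [[0.4534 0.0268 0.09  ]
 [0.5977 0.024  0.09  ]]
```

View pics/fin.png

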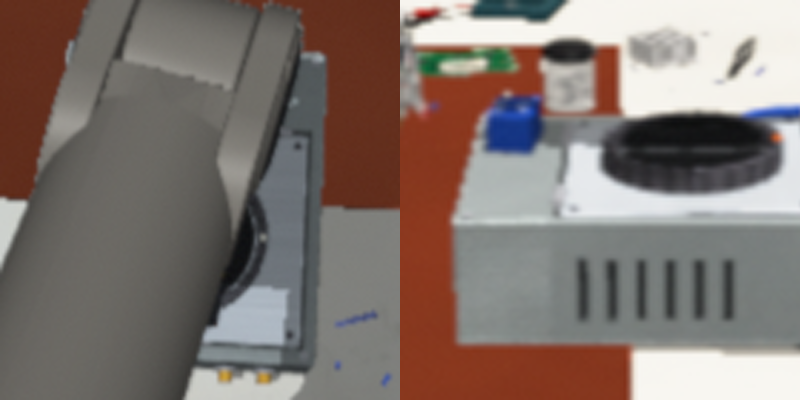

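The slot is within 0.5° of the locked direction. The side view shows the cover flush and the module in place, and the arm is clear.

```bash
python3 -c "
from workcell import manip
print(manip.job_done())"
```

```text
the job is handed in; nothing more can be done
None
```

I pressed the cover shut with the fingertips in the slot and turned the fastener clockwise to its stop. I then lifted clear and handed the job in at about 7 s; no verdict was reported.

- **Shut:** the fingertips stopped at z = 0.093 m, the height given for a shut cover, pressing with about 23 N. They kept pressing, with 17 to 19 N at the readings taken during the turn.
- **Turned:** the torque rose to 0.63 N m at the end, well above the stated friction, so the fastener was at its stop.
- **After letting go:** the slot measured within about 0.5° of the enclosure's fore-aft axis. The stripe meets the dot apart from a few degrees in the picture, which I put down to the dot sitting higher than the slot floor. The cover looks flush in the side view, and the force on the tool was about zero.
- **Not checked closely:** the loose things were never measured for movement. The blue module and the jar behind the enclosure looked in place, and nothing was touched on the way. The arm hid much of the last top view.

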